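# Reload the double-stack well car in the model railway's container yard

### The job

Reload the double-stack well car on the model railway: first lift the red 40-foot container out of its well and set it squarely on the empty road chassis, then put the blue 20-foot container down in the well at the handbrake (buffer stop) end and the yellow one in the other end, both flat on the well floor, and last stack the green 40-foot container squarely on top of the two. Set every container down gently on its base, never letting one drop or tip over, and leave the white container and the yard tractor where they stand.

Things in the scene. Friction and masses are not known exactly. Their poses are not given: they have to be found in the camera images.
- well_car: Brown well car on grey track, 490 x 92 mm, fixed. Origin: on the table under the well's centre. x: along it to the handbrake end (yellow stand and rails 66 mm high, red buffer stop beyond). Well inside 278 (x) x 60 (y); floor 26 above the table; sills and ends, 3 thick, rise to 44, small yellow flared guides at x +-34, +-118 to 52. 20-foot boxes sit centred at x +-69.5, the top box's base at z 80.
- chassis: Grey skeletal 40-foot trailer chassis with black tyres, parked on its landing legs, fixed. 254 mm long (x, wheels at the +x end), 51 mm wide (y). Origin on the table under its centre; its flat deck (end bolsters and two beams) is 26 mm above the table. A container sits with its corners over the four yellow bolster corners.
- red40: Red 40-foot container, a closed ribbed box 254 x 51 x 54 mm (x, y, z), about 0.16 kg; at the start it lies in the car's well. Origin at the centre of its underside, x along its length, z up. Either end may face either way. Grip it across its 51 mm width at mid-length, near the top.
- green40: Green 40-foot container, same box 254 x 51 x 54 mm, about 0.16 kg, standing on the table. Origin at the centre of its underside, x along its length, z up.
- blue20: Blue 20-foot container, ribbed box 127 x 51 x 54 mm (x, y, z), about 0.09 kg, standing on the table. Origin at the centre of its underside, x along its length, z up.
- yellow20: Yellow 20-foot container, ribbed box 127 x 51 x 54 mm, about 0.09 kg, standing on the table. Origin at the centre of its underside, x along its length, z up.
- white20: White 20-foot container, 127 x 51 x 54 mm, standing on the table; not part of the job, stays where it is. Origin at the centre of its underside, x along its length.
- tractor: Small white yard tractor model with dark windows and black tyres, 98 mm long (x), 55 mm wide, 71 mm high; not part of the job, stays where it is. Origin on the table under its middle.
Things that resemble listed ones, but are neither listed nor needed, are in the scene too. Of the things like the blue20, leave any that is pink; of the rest the smaller one is meant. What is shaped like the yellow20 but pink or turquoise is not meant.

How it is judged:
By the outcome, as a careful person would: the job done as asked, in the order asked, and still so for the second after the job is handed in, with the robot touching nothing.
It also fails if it takes over 112 s, if anything falls off the work surface, if the arm or the gripper's body presses on something with over 40 N, if the wrist force passes 120 N, or if a joint passes its speed limit or range.

### The arm

A 6-joint arm with a two-finger parallel gripper is mounted at the origin on the work surface. World frame = base frame: x ahead of the robot, y to its left, z up, the work surface at z = 0. Lengths are in m, angles in rad, forces in N, time in s.
With the tool pointing down it reaches from about 0.35 to 0.85 m from the base axis. Payload 8.1 kg.
Tool frame: the origin (TCP) lies on the centre line of the jaws, within the pads' length; the fingertips stand 17 mm ahead of it and the grasp point (between the pads) lies 2 mm behind it; z points along the fingers, y is the line along which they close (so a half turn about z gives the same grasp; the last joint's range is limited). The gripper opens to 93 mm and grips with 3 to 60 N. Pads are 15 mm wide; open, the fingers measure 128 mm over their backs; the gripper's body (75 mm by 188 mm) begins 65 mm behind the grasp point.
Start: joints at [-1.19, 0.13, 1.488, -0, 1.523, -0.085], TCP at [0.27, -0.536, 0.236] pointing down, gripper open.
Joint ranges: [-2.96, 2.96], [-0.89, 2.26], [0.02, 2.5], [-1.34, 4.48], [0, 2.73], [-2.66, 2.66]. Speed limits (rad/s): [2.39, 2.39, 2.79, 3.14, 3.14, 3.14].

### API

Orientations are given as a rotation vector (axis times angle).
In Python, from plant import robot, optics, close_job, models gives the robot as it stands.
- The arm moves only by the shell command python3 -m inch 'ROWS' [OPENING] [FORCE]. ROWS is a JSON object of lists of equal length, an entry for each row: "travel": the shift along the tool's x, y, z in m, a list of three; "spin": the turn about the tool's z in rad. In form: {"travel": [[x, y, z], ...], "spin": [spin, ...]}. A call has 1 to 10 rows; each row is the pose to reach, as a shift and turn from the pose commanded when the call began, along the tool's axes at that moment; what a row does not reach only later rows make up. A row lasts 1/12 s, in which the tool goes at most 41.7 mm and 7.16 degrees, less where a joint would pass 70% of its speed; a pose out of reach is approached as far as the arm can. A call with a gripper value outside its range is refused whole. OPENING is the closure, from 0 (fully open) to 1 (shut), set as the call begins (- or left out, the last holds). The fingers move at their own pace and stop on an object; FORCE is the grip in N (left out, the last holds). Time passes only in rows, so rows that repeat a pose let the fingers close. It gives the time, the measured TCP pose, the force, the opening and the grip force at its end, in the units of the state.
- robot.read_state(): the state, without advancing time (a new reading comes with each control period).
- optics.read_camera(name): name is "side" or "top" or "wrist"; returns (picture, depth): 400x640x3 uint8, red, green, blue; 400x640 float32, m along the optical axis (not along the pixel's ray), 0 where there is no reading.
- optics.camera_info(name): a dict with "camera_matrix" (3x3 intrinsics, pixels), "view" (4x4, takes a point from world to camera coordinates). Camera axes: x right, y down, z forward; pixel columns grow to the right and rows downward; lengths in m; the calibration is good to about 2 mm. A picture is of the moment at which its call begins: read the wrist's pose just before it. camera_info takes no time and is no camera call; for the wrist camera it gives the pose at the moment of the call.
- close_job(): hands the job in; it is judged then, once.
Trained networks look in the newest picture that a camera, given by its name, has taken for a name from the list of things; names that differ only in an ending like _2 or _b are one class to them, and where a whole thing is asked for, a point or a joint stands for the part that bears it (a point fixed in the world has none). Each returns a list of dicts, best first, with "p" (0 to 1); they miss things now and then, are a little off and sometimes report something else, mostly with a low value. They report only what shows in the picture. A call takes as long as a camera call. They do not tell look-alikes from the thing itself.
- models.look_for(camera, name): "centre" ([x, y, z] in m, in world coordinates, good to about 4 mm: the middle of the surface that is visible of it).
- models.masks_of(camera, name): "region" (400x640 bool, what is visible of it).
The state is a dict: "t": time; "q": joint angles; "dq": joint speeds; "joint_torque": joint torques, N m; "tool_pos": TCP position; "orientation": TCP orientation; "force": force on the tool from outside, world axes, zero at the start; "wrist_torque": the same for the moment, N m; "opening": finger opening in m; "gripper_force": force on a finger pad.
Only numpy, scipy, OpenCV 4.12 (cv2) and the standard library are available. Lean on these libraries where they do the work, as an engineer would, in place of code of your own. Each camera call takes 0.05 s, during which the arm holds its last target. There are 200 camera calls.

## Working session

There is one attempt and no reset: what is moved stays moved. The work goes in short steps, Python scripts to look and compute and a shell command to move; the robot and the scene stay as the last step left them, time stands still between calls to the robot, and variables do not carry over. Pictures are saved under pics/ and viewed, at most 14 in all, crops included, and the job is handed in when it is done.

```bash
mkdir -p pics; ls; python3 - <<'E'
from plant import robot, optics
import cv2
for n in ("top","side"):
    p,d=optics.read_camera(n); cv2.imwrite(f"pics/{n}0.png",p[:,:,::-1])
    i=optics.camera_info(n); print(n,i)
print(robot.read_state())
E
```

```text
pics
top {'camera_matrix': array([[477.05563014,   0.        , 315.90728614],
       [  0.        , 477.05563014, 196.40596735],
       [  0.        ,   0.        ,   1.        ]]), 'view': array([[-0.02316768, -0.99928538, -0.02986627, -0.03420433],
       [-0.98947364,  0.02718832, -0.14213627,  0.56682167],
       [ 0.14284671,  0.02625892, -0.98939643,  1.26182037],
       [ 0.        ,  0.        ,  0.        ,  1.        ]])}
side {'camera_matrix': array([[472.21848148,   0.        , 306.38343854],
       [  0.        , 472.21848148, 201.12837036],
       [  0.        ,   0.        ,   1.        ]]), 'view': array([[-0.98325284, -0.1816278 ,  0.01500669,  0.52735589],
       [-0.10802675,  0.51452629, -0.85064265,  0.13291728],
       [ 0.14677902, -0.83801792, -0.5255301 ,  1.08047702],
       [ 0.        ,  0.        ,  0.        ,  1.        ]])}
{'t': 0.1, 'q': array([-1.19041689e+00,  1.31093336e-01,  1.48920185e+00,  1.48271631e-05,
        1.52302636e+00, -8.53905211e-02]), 'dq': array([-0.00022553, -0.00221656, -0.0018499 ,  0.0005911 , -0.00175386,
       -0.00040288]), 'joint_torque': array([ 1.71245971e-03, -5.61346006e+01, -4.93095231e+01,  7.70827266e-02,
        2.91964004e-02, -1.09681378e-04]), 'tool_pos': array([ 0.26930633, -0.53559538,  0.23467046]), 'orientation': array([-3.05511837e+00, -7.24638003e-01,  3.75890544e-04]), 'force': array([-0.12740472, -0.20502535, -0.76898814]), 'wrist_torque': array([ 0.01611301, -0.01570239, -0.02793678]), 'gripper_force': 0.0, 'opening': 0.0930591330724749}
```

View pics/top0.png

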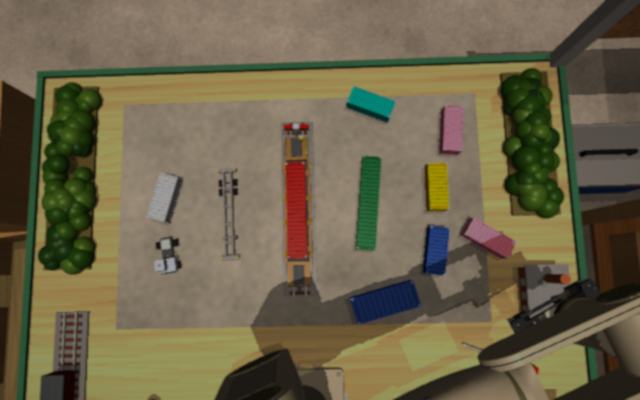

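View pics/side0.png

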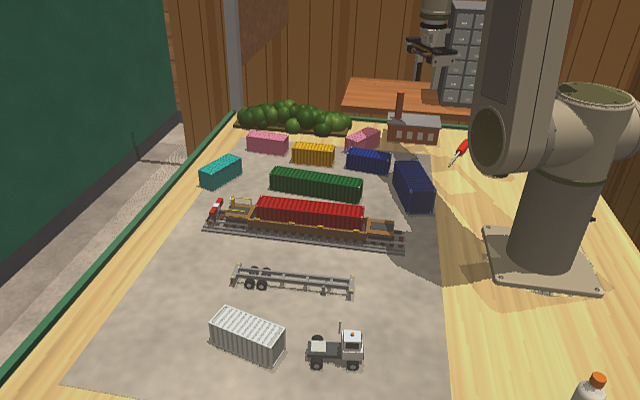

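The top picture shows, in pixels:
- Small blue at (436,249) and a larger blue look-alike at (384,301). The small one is meant.
- Pinks at (452,130) and (489,238), and turquoise at (370,104).
- Yellow at (437,187), green at (368,203), white at (163,197) and the tractor at (166,255).
- Red in the car at (296,210), with the buffer stop at the far end (296,127).
- Chassis at (229,214), wheels at the far end.

Next I'll measure the poses.

```bash
cat > h.py <<'E'
from plant import robot, optics, models
import numpy as np, cv2
from scipy.spatial.transform import Rotation as R
def cloud(cam, info=None, pd=None):
    info=info or optics.camera_info(cam); p,d=pd or optics.read_camera(cam)
    K=np.array(info["camera_matrix"]); V=np.array(info["view"])
    v,u=np.mgrid[:400,:640]
    P=np.stack([(u-K[0,2])*d/K[0,0],(v-K[1,2])*d/K[1,1],d],-1)
    W=(P-V[:3,3])@V[:3,:3]
    W[d<=0]=np.nan
    return p,W
def rect(W,m,zlo,zhi):
    q=W[m&(W[...,2]>zlo)&(W[...,2]<zhi)]
    if len(q)<10: return None
    (c,s,a)=cv2.minAreaRect((q[:,:2]*1000).astype(np.float32))
    if s[0]<s[1]: a+=90; s=s[::-1]
    a=(a+90)%180-90
    return np.round(c,1),np.round(s,1),round(a,2),round(np.median(q[:,2])*1000,1),len(q)
E
cat > m1.py <<'E'
from h import *
p,W=cloud("top")
np.save("W0.npy",W)
for n in ["red40","green40","blue20","yellow20","white20","chassis","well_car","tractor"]:
    for o in models.masks_of("top",n):
        if o["p"]<.3: continue
        m=o["region"]; v,u=np.where(m)
        q=W[m]; z=q[:,2]; zt=np.nanpercentile(z,90)
        print(n,round(o["p"],2),(int(u.mean()),int(v.mean())),p[m].mean(0).astype(int),rect(W,m,zt-.008,zt+.008))
E
python3 m1.py
```

```text
red40 0.7 (295, 209) [141  38  30] (array([528. ,   5.7]), array([253.2,  51.6]), 0.49, np.float64(79.9), 1804)
green40 0.94 (367, 203) [40 92 52] (array([ 545.3, -189.5]), array([254.3,  51.2]), -6.04, np.float64(53.9), 1738)
blue20 0.87 (487, 238) [124  76  85] (array([ 442.1, -505.3]), array([127.5,  52.7]), 58.26, np.float64(54.1), 937)
blue20 0.69 (435, 250) [31 47 89] (array([ 411.3, -365.3]), array([126.2,  53. ]), -9.41, np.float64(54.1), 910)
blue20 0.68 (384, 301) [19 32 64] (array([ 281.9, -220.1]), array([170. ,  68.7]), -75.03, np.float64(72.4), 1752)
yellow20 0.62 (450, 129) [132  88 100] (array([ 743.5, -427. ]), array([128.2,  52.8]), -5.63, np.float64(54.0), 842)
yellow20 0.56 (435, 187) [135 119   7] (array([ 583.7, -376.5]), array([126.5,  52.2]), -0.3, np.float64(54.0), 877)
yellow20 0.35 (164, 198) [129 127 125] (array([573.8, 372.5]), array([126. ,  53.3]), -16.99, np.float64(53.6), 837)
white20 0.68 (164, 197) [129 127 124] (array([574.4, 372.3]), array([126.7,  53.7]), -15.67, np.float64(53.7), 862)
chassis 0.82 (227, 208) [102  95  85] (array([528.9, 197.5]), array([255.,  51.]), 1.94, np.float64(25.6), 605)
well_car 0.98 (298, 209) [107  88  69] (array([542.4,   3.9]), array([452.8,  73.5]), -0.18, np.float64(45.4), 1566)
tractor 0.81 (166, 256) [102 101  99] (array([392.1, 362.6]), array([45.6, 31.3]), -73.39, np.float64(66.7), 120)
```

```bash
cat > plan.py <<'E'
# usage: plan.py x y z heading_deg  (mm) -> travel in tool axes (m), spin (both half-turn choices)
import sys
from h import *
x,y,z,h=map(float,sys.argv[1:5])
s=robot.read_state(); Rm=R.from_rotvec(s["orientation"]).as_matrix()
t=Rm.T@(np.array([x,y,z])/1000-s["tool_pos"])
hx=np.array([np.cos(np.radians(h)),np.sin(np.radians(h)),0])
hl=Rm.T@hx; a=np.arctan2(hl[1],hl[0])
a1=(a+np.pi/2)%np.pi-np.pi/2
print("t",round(s["t"],2),"tcp",np.round(s["tool_pos"]*1000,1),"q1,q6",np.round(s["q"][[0,5]],2),"travel",np.round(t,4),"spin",round(a1,3),"or",round(a1-np.sign(a1)*np.pi,3),"toolx",np.round(Rm[:,0],2),"tilt",np.round(Rm[:,2],3),"open",round(s["opening"],4),"F",np.round(s["force"],1))
E
python3 plan.py 528 5.7 160 0.49
python3 - <<'E'
from h import *
p,_=optics.read_camera("top"); c=p[90:330,330:530]
cv2.imwrite("pics/crop1.png",cv2.resize(c[:,:,::-1],None,fx=2.5,fy=2.5,interpolation=cv2.INTER_CUBIC))
E
```

```text
t 0.55 tcp [ 269.5 -536.1  235.6] q1,q6 [-1.19 -0.09] travel [ 0.4743 -0.368   0.0756] spin 0.457 or -2.684 toolx [0.89 0.45 0.  ] tilt [ 0. -0. -1.] open 0.0932 F [ 0.9 -0.   0.2]
```

View pics/crop1.png

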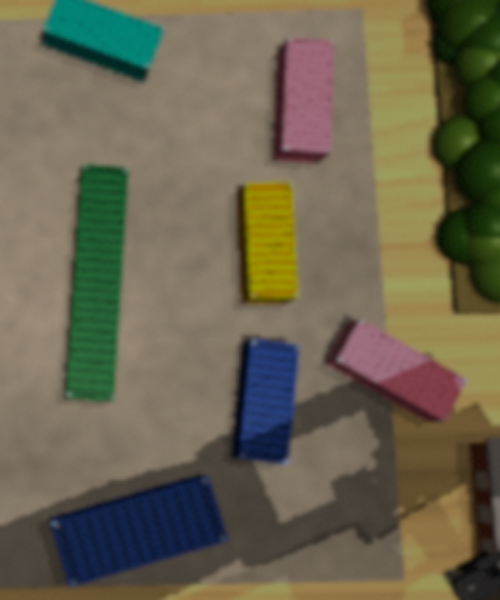

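The crop confirms the choices: the small blue at top pixel (435,250), not the larger one at (384,301), and the yellow at (437,187). Pink and turquoise are ruled out. Red goes first.

```bash
python3 -m inch '{"travel":[[0.03,-0.023,0.005],[0.06,-0.046,0.01],[0.09,-0.07,0.015],[0.12,-0.093,0.02],[0.15,-0.116,0.024],[0.18,-0.14,0.029],[0.21,-0.163,0.033],[0.24,-0.186,0.038],[0.27,-0.21,0.043],[0.30,-0.233,0.048]],"spin":[0.05,0.1,0.15,0.2,0.25,0.3,0.35,0.4,0.43,0.457]}' 0 10; python3 plan.py 528 5.7 160 0.49
```

```text
t: 1.43
tool_pos: [0.4334, -0.1914, 0.1878]
orientation: [3.141, 0.011, 0.001]
force: [0.9, -0.8, -0.3]
opening: 0.0928
gripper_force: 0.0
t 1.43 tcp [ 433.4 -191.4  187.8] q1,q6 [-0.52  1.04] travel [ 0.096  -0.1965  0.0278] spin -0.002 or 3.14 toolx [1.   0.01 0.  ] tilt [ 0.001 -0.    -1.   ] open 0.0928 F [ 0.9 -0.8 -0.3]
```

```bash
python3 -m inch '{"travel":[[0.015,-0.03,0.004],[0.03,-0.06,0.008],[0.045,-0.09,0.012],[0.06,-0.12,0.016],[0.075,-0.15,0.02],[0.09,-0.18,0.026],[0.096,-0.197,0.028],[0.096,-0.197,0.028],[0.096,-0.197,0.028],[0.096,-0.197,0.028]],"spin":[0,0,0,0,0,0,0,0,0,0]}'; python3 plan.py 528 5.7 68 0.49
python3 - <<'E'
from h import *
i=optics.camera_info("wrist"); pd=optics.read_camera("wrist"); p,W=cloud("wrist",i,pd)
cv2.imwrite("pics/w1.png",p[:,:,::-1])
for n in ["red40","well_car"]:
    for o in models.masks_of("wrist",n)[:2]:
        m=o["region"]; zt=np.nanpercentile(W[m][:,2],80); print(n,round(o["p"],2),rect(W,m,zt-.006,zt+.006))
E
```

```text
t: 2.27
tool_pos: [0.527, 0.0041, 0.1598]
orientation: [3.141, 0.014, -0.0]
force: [-0.1, -0.5, 0.1]
opening: 0.0928
gripper_force: 0.0
t 2.27 tcp [527.    4.1 159.8] q1,q6 [-0.09  1.47] travel [ 0.001  -0.0017  0.0918] spin 0.0 or -3.141 toolx [ 1.    0.01 -0.  ] tilt [-0. -0. -1.] open 0.0928 F [-0.1 -0.5  0.1]
red40 0.76 (array([529.3,   4.7]), array([254.7,  51.2]), 0.55, np.float64(78.7), 19262)
well_car 0.83 (array([514.8,   3.1]), array([339.8,  74.2]), 0.08, np.float64(43.4), 6123)
```

View pics/w1.png

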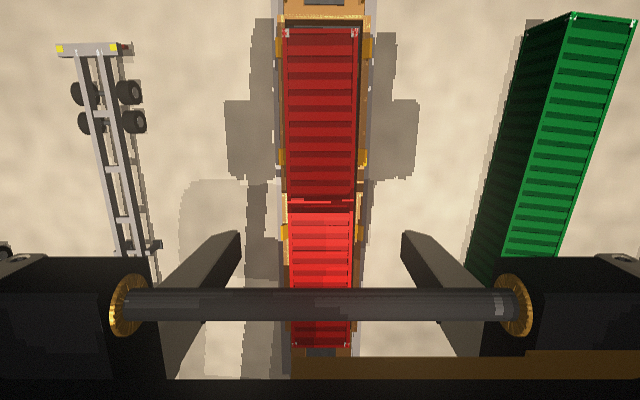

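The wrist view shows red in the well between the open fingers, centred near pixel (320,190), and clear on both sides. Going down to grip.

```bash
python3 -m inch '{"travel":[[0.001,-0.001,0.03],[0.0015,-0.001,0.055],[0.0015,-0.001,0.075],[0.0015,-0.001,0.087],[0.0015,-0.001,0.092],[0.0015,-0.001,0.092]],"spin":[0,0,0,0,0,0]}'; python3 -m inch '{"travel":[[0,0,0],[0,0,0],[0,0,0],[0,0,0],[0,0,0],[0,0,0],[0,0,0],[0,0,0]],"spin":[0,0,0,0,0,0,0,0]}' 1 20;python3 plan.py 528 5 160 0.5
```

```text
t: 2.92
tool_pos: [0.5279, 0.0052, 0.0668]
orientation: [-3.141, -0.012, 0.003]
force: [-0.3, 0.6, 0.9]
opening: 0.0927
gripper_force: 0.0
t: 3.58
tool_pos: [0.5288, 0.0056, 0.0679]
orientation: [3.141, 0.014, 0.0]
force: [-0.9, -0.1, 2.6]
opening: 0.0509
gripper_force: 20.0
t 3.58 tcp [528.8   5.6  67.9] q1,q6 [-0.09  1.48] travel [-0.0008  0.0006 -0.0921] spin 0.0 or -3.141 toolx [1.   0.01 0.  ] tilt [ 0. -0. -1.] open 0.0509 F [-0.9 -0.1  2.6]
```

```bash
python3 -m inch '{"travel":[[0,0,-0.003],[0,0,-0.01],[0,0,-0.022],[0,0,-0.037],[0,0,-0.052],[0,0,-0.066],[0,0,-0.075],[0,0,-0.08],[0,0,-0.08],[0,0,-0.08]],"spin":[0,0,0,0,0,0,0,0,0,0]}'; python3 plan.py 528.9 197.5 110 1.94
python3 - <<'E'
from h import *
i=optics.camera_info("wrist"); pd=optics.read_camera("wrist"); p,W=cloud("wrist",i,pd)
cv2.imwrite("pics/w2.png",p[:,:,::-1])
for n in ["red40","chassis"]:
    for o in models.masks_of("wrist",n)[:2]:
        m=o["region"]; zt=np.nanpercentile(W[m][:,2],80); print(n,round(o["p"],2),rect(W,m,zt-.006,zt+.006))
p,W=cloud("top"); 
for n in ["chassis","red40"]:
    for o in models.masks_of("top",n)[:1]:
        m=o["region"]; zt=np.nanpercentile(W[m][:,2],85); print(n,round(o["p"],2),rect(W,m,zt-.006,zt+.006))
E
```

```text
t: 4.42
tool_pos: [0.5286, 0.0057, 0.1476]
orientation: [-3.142, -0.014, -0.0]
force: [0.5, -0.2, -2.2]
opening: 0.0509
gripper_force: 20.0
t 4.42 tcp [528.6   5.7 147.6] q1,q6 [-0.09  1.48] travel [ 0.002  -0.1918  0.0376] spin -0.025 or 3.117 toolx [1.   0.01 0.  ] tilt [ 0.  0. -1.] open 0.0509 F [ 0.5 -0.2 -2.2]
red40 0.67 (array([561.3,   6.4]), array([169.9,  51.5]), 0.42, np.float64(158.4), 36545)
chassis 0.55 (array([560.1, 197.1]), array([194.4,  52.5]), 2.34, np.float64(24.4), 5958)
chassis 0.57 (array([530.2, 214.6]), array([253.5,  49.5]), -6.24, np.float64(26.1), 313)
red40 0.95 (array([452.7,  14.4]), array([102.9,  35. ]), -1.33, np.float64(158.8), 501)
```

```bash
python3 -m inch '{"travel":[[0,-0.008,0],[0,-0.026,0],[0.001,-0.052,0],[0.001,-0.08,0],[0.001,-0.108,0],[0.002,-0.136,0],[0.002,-0.162,0],[0.002,-0.18,0],[0.002,-0.189,0],[0.002,-0.1918,0]],"spin":[0,0,-0.005,-0.01,-0.015,-0.02,-0.025,-0.025,-0.025,-0.025]}'; python3 -m inch '{"travel":[[0,0,0],[0,0,0.01],[0,0,0.025],[0,0,0.034],[0,0,0.038],[0,0,0.038],[0,0,0.038]],"spin":[0,0,0,0,0,0,0]}';python3 plan.py 528.9 197.3 68 2
cat > look.py <<'E'
import sys
from h import *
cam,f=sys.argv[1:3]
i=optics.camera_info(cam); pd=optics.read_camera(cam); p,W=cloud(cam,i,pd)
cv2.imwrite(f"pics/{f}.png",p[:,:,::-1]); np.save(f"{f}.npy",W)
for n in sys.argv[3:]:
    for o in models.masks_of(cam,n)[:3]:
        m=o["region"]; v,u=np.where(m); zt=np.nanpercentile(W[m][:,2],85); print(cam,n,round(o["p"],2),(int(u.mean()),int(v.mean())),rect(W,m,zt-.006,zt+.006))
E
python3 look.py wrist w3 red40 chassis; python3 look.py side s3 red40 chassis
```

```text
t: 5.55
tool_pos: [0.5285, 0.1992, 0.1474]
orientation: [-3.141, -0.056, 0.001]
force: [0.5, -0.4, -2.0]
opening: 0.0508
gripper_force: 20.0
t: 6.13
tool_pos: [0.5289, 0.1969, 0.1094]
orientation: [3.141, 0.052, -0.001]
force: [-0.6, -0.3, -1.3]
opening: 0.0508
gripper_force: 20.0
t 6.13 tcp [528.9 196.9 109.4] q1,q6 [0.27 1.8 ] travel [ 0.0001 -0.0004  0.0414] spin -0.002 or 3.14 toolx [ 1.    0.03 -0.  ] tilt [-0.001 -0.    -1.   ] open 0.0508 F [-0.6 -0.3 -1.3]
wrist red40 0.85 (320, 156) (array([561.5, 198.2]), array([170.1,  51.6]), 1.95, np.float64(120.1), 36723)
side red40 0.89 (293, 251) (array([529.7, 198. ]), array([253.6,  55.1]), 1.88, np.float64(120.1), 1623)
side chassis 0.94 (290, 279) (array([528.9, 198.1]), array([252.6,  52.1]), 1.9, np.float64(23.0), 1070)
```

View pics/w3.png

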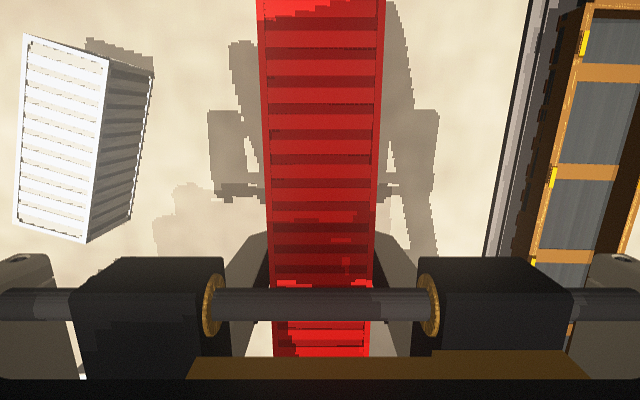

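Red hangs level over the chassis (hidden beneath it). The side camera puts the offset within 1 mm. Lowering.

```bash
python3 -m inch '{"travel":[[-0.0005,0,0.008],[-0.0005,0,0.018],[-0.0005,0,0.027],[-0.0005,0,0.033],[-0.0005,0,0.036],[-0.0005,0,0.038],[-0.0005,0,0.039],[-0.0005,0,0.0395],[-0.0005,0,0.0395]],"spin":[0,0,0,0,0,0,0,0,0]}'; python3 -m inch '{"travel":[[0,0,0.0005],[0,0,0.001],[0,0,0.0015],[0,0,0.0015]],"spin":[0,0,0,0]}'; python3 plan.py 528.9 197.3 68 2;  python3 look.py side s4 red40 chassis
```

```text
t: 7.18
tool_pos: [0.5287, 0.1975, 0.0704]
orientation: [-3.141, -0.053, -0.001]
force: [-0.0, -0.6, -2.5]
opening: 0.051
gripper_force: 20.0
t: 7.52
tool_pos: [0.5285, 0.1975, 0.0687]
orientation: [-3.141, -0.053, -0.0]
force: [-0.4, 0.4, -2.4]
opening: 0.0506
gripper_force: 20.0
t 7.52 tcp [528.5 197.5  68.7] q1,q6 [0.27 1.8 ] travel [0.0004 0.0002 0.0007] spin -0.001 or 3.14 toolx [1.   0.03 0.  ] tilt [ 0.  0. -1.] open 0.0506 F [-0.4  0.4 -2.4]
side red40 0.69 (294, 267) (array([528., 198.]), array([252.6,  55.9]), 1.65, np.float64(78.3), 1626)
side chassis 0.6 (265, 286) (array([528.8, 219. ]), array([246.6,  12.9]), 0.98, np.float64(16.5), 87)
side chassis 0.53 (308, 227) (array([545.6,   4.2]), array([450.3,  77.6]), 0.31, np.float64(42.0), 1402)
```

Still no contact (force z remains −2.4). I'll lower in half-millimetre steps.

```bash
python3 -m inch '{"travel":[[0,0,0.0005],[0,0,0.0005],[0,0,0.0005]],"spin":[0,0,0]}' |grep -E "pos|force"; python3 -m inch '{"travel":[[0,0,0.0005],[0,0,0.0005],[0,0,0.0005]],"spin":[0,0,0]}'|grep -E "pos|force";python3 -m inch '{"travel":[[0,0,0.0005],[0,0,0.0005],[0,0,0.0005]],"spin":[0,0,0]}'|grep -E "pos|force"
```

```text
tool_pos: [0.5284, 0.1975, 0.0681]
force: [-0.1, -0.5, -2.2]
gripper_force: 20.0
tool_pos: [0.5286, 0.1975, 0.0679]
force: [-1.7, -0.1, 0.9]
gripper_force: 20.0
tool_pos: [0.5286, 0.1975, 0.0679]
force: [-3.9, -2.1, 5.1]
gripper_force: 20.0
```

Contact. Releasing and lifting clear.

```bash
python3 -m inch '{"travel":[[0,0,-0.0005],[0,0,-0.0005],[0,0,-0.0005],[0,0,-0.0005],[0,0,-0.0005]],"spin":[0,0,0,0,0]}' 0|tail -2; python3 -m inch '{"travel":[[0,0,-0.005],[0,0,-0.02],[0,0,-0.045],[0,0,-0.07],[0,0,-0.09],[0,0,-0.1],[0,0,-0.1]],"spin":[0,0,0,0,0,0,0]}'; python3 look.py side s5 red40 chassis; python3 look.py wrist w5 chassis red40 white20; python3 plan.py 411.3 -365.3 168 -9.41
```

```text
opening: 0.0797
gripper_force: 0.0
t: 9.42
tool_pos: [0.5303, 0.198, 0.171]
orientation: [-3.14, -0.053, -0.008]
force: [0.1, 0.1, -0.3]
opening: 0.0927
gripper_force: 0.0
side red40 0.82 (293, 266) (array([529. , 197.4]), array([254.6,  57.1]), 2.05, np.float64(77.5), 2253)
side chassis 0.53 (258, 285) (array([602.7, 223. ]), array([42.2,  7.9]), 4.48, np.float64(15.1), 52)
wrist red40 0.58 (320, 166) (array([528.8, 197.8]), array([255. ,  51.1]), 1.94, np.float64(78.7), 18158)
wrist white20 0.76 (126, 133) (array([575.9, 371.9]), array([127.6,  52.8]), -15.83, np.float64(52.5), 9929)
t 9.77 tcp [527.6 197.3 166. ] q1,q6 [0.27 1.8 ] travel [-0.1352  0.5583 -0.0013] spin 0.198 or -2.944 toolx [ 1.    0.03 -0.  ] tilt [-0.003 -0.001 -1.   ] open 0.0931 F [-0.9 -0.6  0.4]
```

View pics/s5.png

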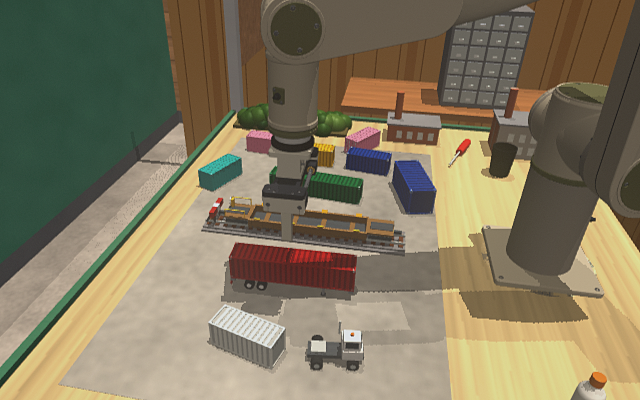

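Red sits square on the chassis (side pixels 293,266), at (528.8, 197.8) and 1.94°, the same heading as the chassis. On the way to blue I'll look into the empty well.

```bash
python3 -m inch '{"travel":[[0.002,0.015,-0.005],[0.005,0.04,-0.02],[0.005,0.075,-0.04],[0.005,0.11,-0.05],[0.005,0.145,-0.06],[0.005,0.175,-0.06],[0.005,0.19,-0.06],[0.005,0.193,-0.06],[0.005,0.193,-0.06],[0.005,0.193,-0.06]],"spin":[0,0.01,0.02,0.025,0.025,0.025,0.025,0.025,0.025,0.025]}';python3 look.py wrist w6 well_car
python3 look.py side s6 well_car
python3 plan.py 411.3 -365.3 168 -9.41
```

```text
t: 10.6
tool_pos: [0.5397, 0.0053, 0.227]
orientation: [-3.141, -0.013, 0.002]
force: [-0.4, 0.1, -0.6]
opening: 0.0927
gripper_force: 0.0
wrist well_car 0.67 (322, 150) (array([523.8,   2.9]), array([388.9,  74.3]), 0.19, np.float64(43.6), 7340)
side well_car 0.78 (304, 227) (array([549.2,   1.7]), array([440.5,  81.5]), -0.21, np.float64(41.9), 1685)
t 10.8 tcp [539.9   5.9 227.4] q1,q6 [-0.08  1.48] travel [-0.1324  0.3699  0.0593] spin 0.175 or -2.967 toolx [ 1.    0.01 -0.  ] tilt [-0.  0. -1.] open 0.0928 F [ 0.1  0.8 -0.7]
```

View pics/w6.png

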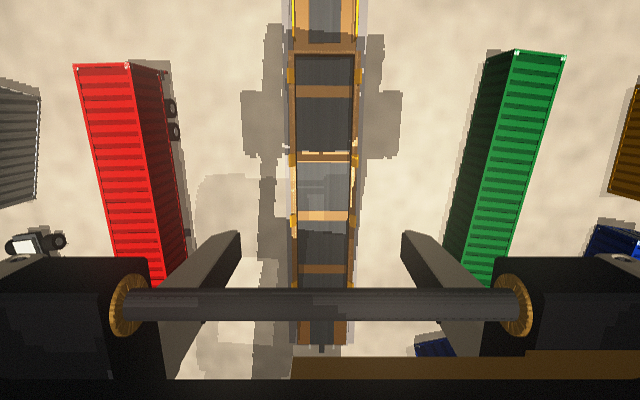

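The well is empty (floor from pixel rows ~55 to ~320, columns 295–350), with the handbrake end up. I'll fit the well from this cloud while moving to blue.

```bash
python3 - <<'E'
from h import *
for f in ("w6","s6","W0"):
    W=np.load(f+".npy"); q=W.reshape(-1,3)*1000; q=q[~np.isnan(q[:,0])]
    q=q[(abs(q[:,1]-5)<60)&(q[:,0]>300)&(q[:,0]<800)]
    fl=q[(q[:,2]>20)&(q[:,2]<31)&(abs(q[:,1]-4)<29)&(abs(q[:,0]-528)<137)]
    print(f,"floor",len(fl),np.median(fl[:,2]) if len(fl) else 0)
    s=q[(q[:,2]>39)&(q[:,2]<48)]
    for side in(-1,1):
        t=s[((s[:,1]-4.5)*side>27)&((s[:,1]-4.5)*side<40)&(abs(s[:,0]-528)<130)]
        if len(t)>20:
            k=np.polyfit(t[:,0]-528,t[:,1],1); print(" sill",side,len(t),np.round([np.degrees(k[0]),k[1]],2),np.percentile(t[:,1]-k[0]*(t[:,0]-528),[2,98]))
    e=s[abs(s[:,1]-4.5)<25]
    h,b=np.histogram(e[:,0],np.arange(340,720,3)); print([(int(x),int(n)) for x,n in zip(b,h) if n>15 and (370<x<410 or 645<x<690)])
    g=q[(q[:,2]>48)&(q[:,2]<54)&(abs(abs(q[:,1]-4.5)-33)<8)]
    h,b=np.histogram(g[:,0],np.arange(380,680,4)); print(" guides",[(int(x),int(n)) for x,n in zip(b,h) if n>2])
E
python3 -m inch '{"travel":[[-0.005,0.012,0],[-0.015,0.04,0],[-0.028,0.076,0],[-0.04,0.112,0],[-0.054,0.15,0],[-0.067,0.187,0.01],[-0.08,0.224,0.02],[-0.093,0.26,0.03],[-0.107,0.297,0.04],[-0.12,0.333,0.05]],"spin":[0,0.02,0.05,0.08,0.1,0.12,0.14,0.16,0.175,0.175]}' | head -2;python3 -m inch '{"travel":[[-0.008,0.024,0.005],[-0.012,0.034,0.009],[-0.0124,0.037,0.009],[-0.0124,0.037,0.009],[-0.0124,0.037,0.009]],"spin":[0,0,0,0,0]}'|head -2
python3 look.py wrist w7 blue20; python3 plan.py 411.3 -365.3 42 -9.41
```

```text
w6 floor 11221 25.386675443837767
 sill -1 1194 [  0.09 -29.62] [-32.86662707 -26.94052958]
 sill 1 1182 [3.000e-02 3.566e+01] [32.94675293 38.89144745]
[(670, 127), (673, 160), (676, 187), (679, 163), (682, 183), (685, 168), (688, 175)]
 guides [(416, 18), (420, 12), (492, 24), (496, 18), (500, 22), (504, 11), (560, 21), (564, 22), (568, 26), (572, 12), (640, 7), (644, 31), (648, 31), (652, 35), (656, 10)]
s6 floor 825 24.34568585824465
 sill -1 279 [  0.1 -29.2] [-34.29497273 -24.99564863]
 sill 1 268 [ 0.15 37.14] [32.23781518 41.59201059]
[(373, 18), (382, 16), (385, 18), (679, 18)]
 guides [(408, 4), (492, 3), (500, 3), (560, 4), (648, 3)]
W0 floor 276 26.706466783516262
 sill -1 168 [ -0.12 -28.94] [-32.0657035 -25.8538189]
 sill 1 156 [ 0.37 37.09] [34.5383624  40.41416969]
[(373, 17), (376, 20), (379, 19), (382, 19), (385, 17), (673, 20), (676, 16), (679, 18), (682, 19), (688, 20)]
 guides [(408, 6), (412, 6), (416, 4), (488, 4), (492, 3), (496, 4), (500, 5), (560, 3), (564, 4), (568, 4), (644, 4), (648, 3), (652, 4)]
t: 11.63
tool_pos: [0.4214, -0.3312, 0.1774]
t: 12.05
tool_pos: [0.4052, -0.3629, 0.1691]
wrist blue20 0.98 (238, 330) (array([ 289.5, -245.7]), array([121.3,  68.5]), -74.65, np.float64(70.7), 4525)
wrist blue20 0.69 (322, 184) (array([ 413.9, -365.9]), array([127. ,  51.2]), -8.82, np.float64(52.7), 8136)
wrist blue20 0.63 (474, 126) (array([ 443.5, -507. ]), array([128.6,  51.3]), 58.15, np.float64(52.8), 9512)
t 12.15 tcp [ 405.6 -362.6  169.3] q1,q6 [-0.82  0.91] travel [0.006  0.0017 0.1273] spin -0.0 or 3.142 toolx [ 0.99 -0.16  0.  ] tilt [ 0.001 -0.    -1.   ] open 0.0933 F [-0.  -0.2 -0.6]
```

View pics/w7.png

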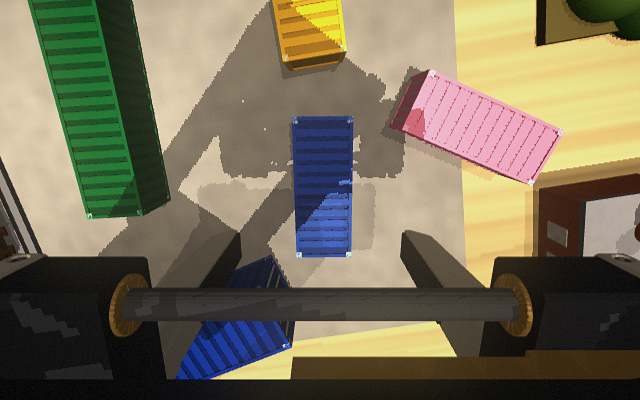

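Blue sits centred between the fingers (pixel 322,184). The pink one (474,126) and the big blue one (238,330) are clear of the finger path. Gripping blue.

```bash
python3 -m inch '{"travel":[[0.003,0.001,0.01],[0.007,0.0018,0.035],[0.0072,0.0018,0.07],[0.0072,0.0018,0.1],[0.0072,0.0018,0.118],[0.0072,0.0018,0.125],[0.0072,0.0018,0.1273],[0.0072,0.0018,0.1273]],"spin":[0,-0.005,-0.005,-0.005,-0.005,-0.005,-0.005,-0.005]}'|head -2; python3 -m inch '{"travel":[[0,0,0],[0,0,0],[0,0,0],[0,0,0],[0,0,0],[0,0,0],[0,0,0]],"spin":[0,0,0,0,0,0,0]}' 1 20; python3 -m inch '{"travel":[[0,0,-0.003],[0,0,-0.012],[0,0,-0.03],[0,0,-0.055],[0,0,-0.08],[0,0,-0.1],[0,0,-0.115],[0,0,-0.12],[0,0,-0.12]],"spin":[0,0,0,0,0,0,0,0,0]}';python3 plan.py 601.5 3.8 160 0.15; python3 look.py wrist w8 blue20;
```

```text
t: 12.82
tool_pos: [0.4118, -0.3664, 0.0414]
t: 13.4
tool_pos: [0.4114, -0.3667, 0.0415]
orientation: [3.131, -0.253, 0.0]
force: [0.6, 1.9, 1.3]
opening: 0.0511
gripper_force: 4.6
t: 14.15
tool_pos: [0.4122, -0.3676, 0.1636]
orientation: [3.129, -0.253, 0.004]
force: [-0.2, -0.1, -2.3]
opening: 0.0508
gripper_force: 20.0
t 14.15 tcp [ 412.2 -367.6  163.6] q1,q6 [-0.82  0.91] travel [ 0.1272 -0.397   0.0031] spin -0.164 or 2.978 toolx [ 0.99 -0.16  0.  ] tilt [ 0.003 -0.003 -1.   ] open 0.0508 F [-0.2 -0.1 -2.3]
wrist blue20 0.79 (260, 340) (array([ 297.6, -290.8]), array([40.5, 25.3]), -12.1, np.float64(70.6), 784)
wrist blue20 0.77 (472, 136) (array([ 443.7, -506.9]), array([128. ,  51.4]), 58.15, np.float64(52.8), 9628)
wrist blue20 0.58 (320, 227) (array([ 419.1, -368.2]), array([117.8,  51.4]), -8.94, np.float64(174.9), 20055)
```

```bash
python3 -m inch '{"travel":[[0.003,-0.01,0],[0.012,-0.036,0],[0.023,-0.072,0],[0.034,-0.108,0],[0.046,-0.144,0],[0.058,-0.18,0],[0.069,-0.216,0],[0.081,-0.252,0],[0.092,-0.288,0],[0.104,-0.324,0]],"spin":[0,-0.02,-0.04,-0.06,-0.08,-0.1,-0.12,-0.14,-0.16,-0.164]}' | head -2;python3 plan.py 600.5 3.8 115 0.15
```

```text
t: 15.08
tool_pos: [0.5655, -0.0607, 0.1597]
t 15.08 tcp [565.5 -60.7 159.7] q1,q6 [-0.2   1.37] travel [ 0.0354 -0.0644  0.0447] spin 0.002 or -3.14 toolx [ 1.  0. -0.] tilt [-0.003  0.001 -1.   ] open 0.0509 F [ 0.6 -0.2 -0.5]
```

```bash
python3 -m inch '{"travel":[[0.018,-0.032,0],[0.03,-0.055,0],[0.035,-0.064,0],[0.035,-0.064,0.006],[0.035,-0.064,0.02],[0.035,-0.064,0.035],[0.035,-0.064,0.043],[0.035,-0.064,0.045],[0.035,-0.064,0.045],[0.035,-0.064,0.045]],"spin":[0,0,0,0,0,0,0,0,0,0]}';python3 plan.py 601 3.8 69 0.15; python3 look.py side s9 blue20 well_car;python3 look.py top t9 blue20 well_car
```

```text
t: 15.92
tool_pos: [0.6007, -0.0003, 0.1164]
orientation: [3.141, 0.003, -0.0]
force: [0.2, 0.8, -0.7]
opening: 0.051
gripper_force: 20.0
t 15.92 tcp [ 6.007e+02 -3.000e-01  1.164e+02] q1,q6 [-0.09  1.48] travel [ 0.0003 -0.0041  0.0474] spin -0.001 or 3.141 toolx [ 1.  0. -0.] tilt [-0. -0. -1.] open 0.051 F [ 0.2  0.8 -0.7]
side blue20 0.96 (280, 195) (array([602.1,   1.2]), array([127.2,  55.2]), 2.03, np.float64(126.3), 493)
side blue20 0.71 (362, 141) (array([ 442.5, -505. ]), array([131.9,  53.3]), 56.63, np.float64(51.0), 289)
side blue20 0.7 (413, 187) (array([ 283.3, -219.5]), array([175.4,  69.5]), -74.92, np.float64(69.3), 823)
side well_car 0.89 (306, 227) (array([547. ,   4.8]), array([448.4,  79.9]), 0.26, np.float64(42.0), 1536)
side well_car 0.26 (280, 195) (array([600.1,   7.4]), array([132.5,  59.5]), 11.16, np.float64(126.3), 501)
top blue20 0.86 (487, 238) (array([ 441.6, -505.5]), array([128.7,  51.9]), 57.72, np.float64(54.4), 879)
top blue20 0.77 (384, 301) (array([ 282.1, -220.4]), array([170.6,  68.5]), -75.31, np.float64(72.6), 1637)
top blue20 0.66 (292, 195) (array([560.3,   7.2]), array([42.2, 36.2]), -0.92, np.float64(129.9), 213)
top well_car 0.97 (300, 242) (array([459.9,   6.9]), array([269.2,  56.5]), 18.55, np.float64(44.7), 243)
```

View pics/s9.png

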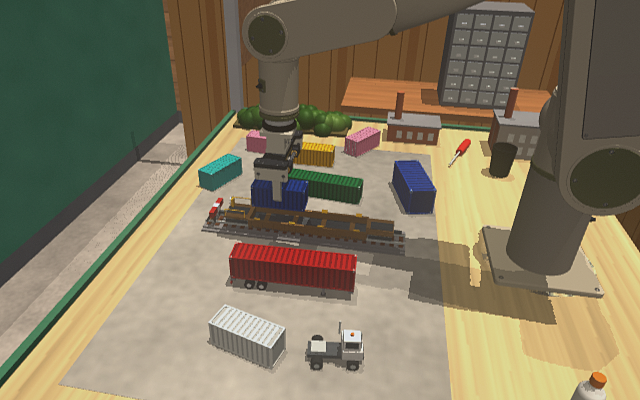

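Blue hangs above the handbrake half of the well (side pixels 280,195). I'll shift 4 mm in y and lower.

```bash
python3 -m inch '{"travel":[[0,-0.002,0],[0,-0.004,0.003],[0,-0.004,0.012],[0,-0.004,0.024],[0,-0.004,0.034],[0,-0.004,0.041],[0,-0.004,0.044],[0,-0.004,0.0455],[0,-0.004,0.0465],[0,-0.004,0.0465]],"spin":[0,0,0,0,0,0,0,0,0,0]}'|grep -E "pos|force"; for k in 1; do :; done; python3 -m inch '{"travel":[[0,0,0.0005],[0,0,0.001],[0,0,0.001]],"spin":[0,0,0]}' |grep -E "pos|^force";python3 -m inch '{"travel":[[0,0,0.0005],[0,0,0.0007],[0,0,0.0007]],"spin":[0,0,0]}' |grep -E "pos|^force"
```

```text
tool_pos: [0.6011, 0.0045, 0.07]
force: [0.2, -0.1, -0.8]
gripper_force: 20.0
tool_pos: [0.6011, 0.0045, 0.0692]
force: [-0.3, -0.3, -0.6]
tool_pos: [0.6008, 0.0045, 0.0682]
force: [0.4, -0.5, -1.5]
```

```bash
python3 -m inch '{"travel":[[0,0,0.0005],[0,0,0.0005],[0,0,0.0005]],"spin":[0,0,0]}' |grep -E "pos|^force";python3 -m inch '{"travel":[[0,0,0.0003],[0,0,0.0005],[0,0,0.0005]],"spin":[0,0,0]}' |grep -E "pos|^force";python3 -m inch '{"travel":[[0,0,0.0003],[0,0,0.0003],[0,0,0.0003]],"spin":[0,0,0]}' |grep -E "pos|^force"
```

```text
tool_pos: [0.6008, 0.0045, 0.0676]
force: [-0.8, 0.2, -0.9]
tool_pos: [0.6009, 0.0045, 0.0675]
force: [-2.0, 0.3, 3.6]
tool_pos: [0.6009, 0.0045, 0.0675]
force: [-3.5, 0.3, 6.3]
```

```bash
python3 -m inch '{"travel":[[0,0,-0.0005],[0,0,-0.0005],[0,0,-0.0005],[0,0,-0.0005],[0,0,-0.0005],[0,0,-0.0005]],"spin":[0,0,0,0,0,0]}' 0|tail -2; python3 -m inch '{"travel":[[0,0,-0.005],[0,0,-0.02],[0,0,-0.045],[0,0,-0.07],[0,0,-0.09],[0,0,-0.1],[0,0,-0.1],[0,0,-0.1]],"spin":[0,0,0,0,0,0,0,0]}'|head -2; python3 look.py wrist w10 blue20 well_car; python3 look.py side s10 blue20|head -1;python3 plan.py 583.7 -376.5 160 -0.3
python3 - <<'E'
from h import *
W=np.load("w10.npy"); q=W.reshape(-1,3)*1000; q=q[~np.isnan(q[:,0])]
q=q[(abs(q[:,1]-5)<60)&(q[:,0]>300)&(q[:,0]<800)]
g=q[(q[:,2]>46.5)&(q[:,2]<54)&(abs(abs(q[:,1]-4)-33)<8)]
h,b=np.histogram(g[:,0],np.arange(380,720,2)); print([(int(x),int(n)) for x,n in zip(b,h) if n>2])
s=q[(q[:,2]>39)&(q[:,2]<46)]
e=s[abs(s[:,1]-4)<22]; h,b=np.histogram(e[:,0],np.arange(640,720,2)); print([(int(x),int(n)) for x,n in zip(b,h)][:25])
for sd in(-1,1):
    t=s[((s[:,1]-4)*sd>27)&((s[:,1]-4)*sd<34)&(s[:,0]>575)&(s[:,0]<640)]; print(sd,len(t),np.percentile(t[:,1],[2,50,98]))
E
```

```text
opening: 0.0863
gripper_force: 0.0
t: 19.47
tool_pos: [0.601, 0.0045, 0.1674]
wrist blue20 0.87 (320, 199) (array([603. ,   4.8]), array([127.2,  51.2]), 0.45, np.float64(78.7), 9739)
wrist well_car 0.92 (322, 135) (array([578.5,   3.1]), array([361.2,  74.4]), 0.13, np.float64(43.7), 8926)
side blue20 0.79 (361, 141) (array([ 441.7, -505.8]), array([138.3,  53.2]), 58.22, np.float64(51.1), 290)
t 19.72 tcp [599.8   4.6 165.5] q1,q6 [-0.08  1.49] travel [-0.0172  0.3811  0.0054] spin 0.008 or -3.134 toolx [ 1.  0. -0.] tilt [-0.003  0.    -1.   ] open 0.0928 F [-0.6 -0.3  0.3]
[(406, 3), (408, 4), (410, 5), (412, 9), (414, 6), (416, 10), (418, 4), (420, 10), (558, 4), (560, 19), (562, 18), (564, 21), (566, 23), (568, 23), (570, 23), (572, 25), (642, 8), (644, 27), (646, 28), (648, 27), (650, 23), (652, 31), (654, 24), (656, 24), (682, 7)]
[(640, 0), (642, 0), (644, 0), (646, 0), (648, 0), (650, 0), (652, 0), (654, 0), (656, 0), (658, 0), (660, 0), (662, 0), (664, 1), (666, 5), (668, 0), (670, 52), (672, 104), (674, 135), (676, 124), (678, 105), (680, 153), (682, 102), (684, 155), (686, 105), (688, 152)]
-1 269 [-29.87617042 -28.21449266 -26.76270138]
1 289 [34.23477192 36.11624945 37.89918642]
```

View pics/w10.png

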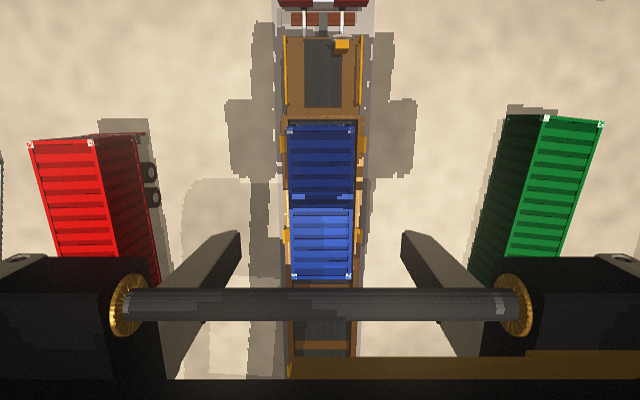

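Blue is flat in the handbrake end (pixel 320,199), within 1.5 mm of ideal. Car centre is about (532, 3.9). On to yellow.

```bash
python3 -m inch '{"travel":[[0,0.01,0],[-0.002,0.036,0],[-0.003,0.074,0],[-0.005,0.112,0],[-0.007,0.15,0],[-0.008,0.188,0],[-0.01,0.226,0],[-0.012,0.264,0],[-0.014,0.302,0],[-0.015,0.34,0]],"spin":[0,0,0,0,0,0,0,0.008,0.008,0.008]}' | head -2;python3 -m inch '{"travel":[[-0.002,0.025,0.002],[-0.002,0.037,0.005],[-0.002,0.041,0.005],[-0.002,0.041,0.005],[-0.002,0.041,0.005],[-0.002,0.041,0.005]],"spin":[0,0,0,0,0,0]}'|head -2
python3 look.py wrist w11 yellow20; python3 plan.py 583.7 -376.5 42 -0.3
```

```text
t: 20.55
tool_pos: [0.5856, -0.338, 0.1667]
t: 21.05
tool_pos: [0.5851, -0.3748, 0.1624]
wrist yellow20 0.77 (383, 43) (array([ 712.4, -424.5]), array([60.5, 51.4]), -5.67, np.float64(52.7), 5659)
wrist yellow20 0.64 (324, 193) (array([ 586.3, -377.9]), array([126.9,  51.2]), -0.56, np.float64(52.7), 8348)
t 21.15 tcp [ 585.2 -375.   162.7] q1,q6 [-0.64  0.93] travel [-0.0015  0.0015  0.1207] spin 0.002 or -3.14 toolx [ 1. -0.  0.] tilt [ 0.  0. -1.] open 0.0929 F [ 0.4  1.4 -0.5]
```

```bash
python3 -m inch '{"travel":[[0,0.001,0.01],[-0.0005,0.002,0.035],[-0.0005,0.002,0.068],[-0.0005,0.002,0.096],[-0.0005,0.002,0.112],[-0.0005,0.002,0.119],[-0.0005,0.002,0.1207],[-0.0005,0.002,0.1207]],"spin":[0,0.002,0.003,0.003,0.003,0.003,0.003,0.003]}'|head -2; python3 -m inch '{"travel":[[0,0,0],[0,0,0],[0,0,0],[0,0,0],[0,0,0],[0,0,0],[0,0,0],[0,0,0]],"spin":[0,0,0,0,0,0,0,0]}' 1 20; python3 -m inch '{"travel":[[0,0,-0.003],[0,0,-0.012],[0,0,-0.03],[0,0,-0.055],[0,0,-0.08],[0,0,-0.1],[0,0,-0.115],[0,0,-0.12],[0,0,-0.12],[0,0,-0.12]],"spin":[0,0,0,0,0,0,0,0,0,0]}';python3 look.py wrist w12 yellow20;python3 plan.py 461 3.9 160 0.1
```

```text
t: 21.82
tool_pos: [0.5843, -0.3782, 0.0417]
t: 22.48
tool_pos: [0.5841, -0.3786, 0.0417]
orientation: [3.141, -0.013, 0.0]
force: [-0.6, 1.2, 1.0]
opening: 0.051
gripper_force: 20.0
t: 23.32
tool_pos: [0.5837, -0.3783, 0.1607]
orientation: [-3.141, 0.013, 0.001]
force: [0.2, -0.2, -1.7]
opening: 0.0507
gripper_force: 20.0
wrist yellow20 0.88 (320, 228) (array([ 590.7, -377.9]), array([117.5,  51.5]), -0.47, np.float64(171.7), 20239)
wrist yellow20 0.76 (378, 42) (array([ 711.2, -424.4]), array([58.2, 51.3]), -5.61, np.float64(52.7), 5529)
t 23.42 tcp [ 583.1 -377.8  159.3] q1,q6 [-0.65  0.93] travel [-0.1253 -0.3807  0.0004] spin -0.01 or 3.132 toolx [ 1.   -0.01 -0.  ] tilt [-0.003  0.002 -1.   ] open 0.0507 F [-0.2 -0.  -1.3]
```

```bash
python3 -m inch '{"travel":[[-0.003,-0.01,0],[-0.012,-0.035,0],[-0.023,-0.07,0],[-0.035,-0.105,0],[-0.047,-0.14,0],[-0.058,-0.176,0],[-0.07,-0.212,0],[-0.082,-0.248,0],[-0.094,-0.284,0],[-0.105,-0.318,0]],"spin":[0,-0.002,-0.004,-0.006,-0.008,-0.01,-0.01,-0.01,-0.01,-0.01]}' | head -2;python3 -m inch '{"travel":[[-0.01,-0.03,0],[-0.017,-0.05,0],[-0.0208,-0.0615,0],[-0.021,-0.063,0],[-0.021,-0.063,0.006],[-0.021,-0.063,0.02],[-0.021,-0.063,0.035],[-0.021,-0.063,0.043],[-0.021,-0.063,0.045],[-0.021,-0.063,0.045]],"spin":[0,0,0,0,0,0,0,0,0,0]}'|head -2; python3 look.py side s13 yellow20 blue20;python3 look.py wrist w13 yellow20 blue20 ;python3 plan.py 460 3.9 69 0.1
```

```text
t: 24.25
tool_pos: [0.4797, -0.0578, 0.1599]
t: 25.08
tool_pos: [0.46, 0.0025, 0.1156]
side yellow20 0.94 (338, 202) (array([462.4,   2.9]), array([125. ,  55.9]), -0.06, np.float64(125.2), 511)
side yellow20 0.57 (267, 142) (array([ 744.1, -425.6]), array([127.8,  59.7]), -4.84, np.float64(50.9), 328)
side yellow20 0.57 (308, 229) (array([541.9,   5.8]), array([456.7,  73.4]), 0.2, np.float64(42.1), 1258)
side blue20 0.87 (413, 187) (array([ 283.7, -218.4]), array([174.2,  68.6]), -75.2, np.float64(69.4), 821)
side blue20 0.85 (279, 209) (array([602.4,   4.3]), array([126.8,  56. ]), 0.27, np.float64(77.5), 707)
side blue20 0.56 (369, 139) (array([ 435.1, -517. ]), array([102.9,  51.3]), 58.38, np.float64(51.0), 160)
wrist yellow20 0.76 (320, 228) (array([468. ,   3.2]), array([117.7,  51.4]), 0.07, np.float64(128.4), 20169)
wrist yellow20 0.56 (318, 52) (array([567.2,   4.4]), array([55.2, 51.2]), 0.46, np.float64(78.7), 9739)
wrist blue20 0.72 (573, 136) (array([ 511.3, -186.6]), array([183. ,  54.1]), -5.93, np.float64(52.8), 18189)
wrist blue20 0.7 (318, 52) (array([567.2,   4.5]), array([55.1, 51.3]), 0.36, np.float64(78.7), 9768)
wrist blue20 0.59 (567, 341) (array([ 320.3, -231. ]), array([9.4, 2.9]), -89.25, np.float64(19.9), 41)
t 25.38 tcp [461.2   3.2 117.4] q1,q6 [-0.1   1.46] travel [-0.0012 -0.0007  0.0484] spin 0.0 or -3.142 toolx [1. 0. 0.] tilt [ 0.001 -0.    -1.   ] open 0.0508 F [ 0.4 -0.3 -1.4]
```

View pics/w13.png

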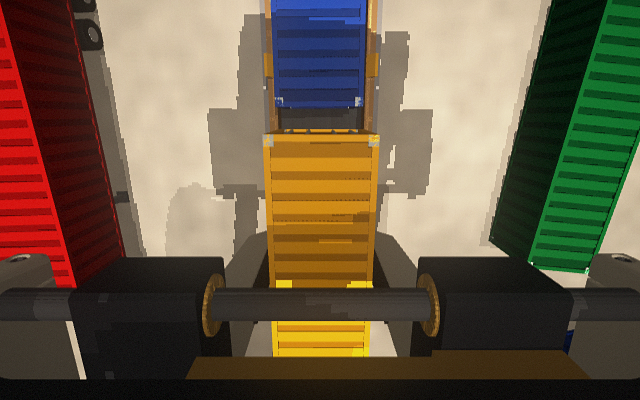

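Yellow hangs ahead of blue (top edges at rows 135 and 105), aligned, with a gap of about 13 mm. Lowering.

```bash
python3 -m inch '{"travel":[[0,-0.001,0],[0,-0.001,0.003],[0,-0.001,0.012],[0,-0.001,0.024],[0,-0.001,0.034],[0,-0.001,0.041],[0,-0.001,0.044],[0,-0.001,0.0455],[0,-0.001,0.046],[0,-0.001,0.046]],"spin":[0,0,0,0,0,0,0,0,0,0]}'|grep -E "pos|^force"; python3 -m inch '{"travel":[[0,0,0.0005],[0,0,0.0008],[0,0,0.0008]],"spin":[0,0,0]}' |grep -E "pos|^force";python3 -m inch '{"travel":[[0,0,0.0005],[0,0,0.0007],[0,0,0.0007]],"spin":[0,0,0]}' |grep -E "pos|^force"
```

```text
tool_pos: [0.4608, 0.0043, 0.0709]
force: [0.0, -0.1, -0.9]
tool_pos: [0.4608, 0.0043, 0.0702]
force: [-0.8, 0.8, -1.0]
tool_pos: [0.4606, 0.0043, 0.0691]
force: [-0.3, 0.8, -0.9]
```

```bash
python3 -m inch '{"travel":[[0,0,0.0005],[0,0,0.001],[0,0,0.001]],"spin":[0,0,0]}' |grep -E "pos|^force";python3 -m inch '{"travel":[[0,0,0.0003],[0,0,0.0005],[0,0,0.0005]],"spin":[0,0,0]}' |grep -E "pos|^force";python3 -m inch '{"travel":[[0,0,0.0003],[0,0,0.0003],[0,0,0.0003]],"spin":[0,0,0]}' |grep -E "pos|^force"
```

```text
tool_pos: [0.4605, 0.0043, 0.068]
force: [-0.2, -0.2, -0.7]
tool_pos: [0.4606, 0.0043, 0.0677]
force: [-1.0, 0.1, 0.3]
tool_pos: [0.4606, 0.0043, 0.0677]
force: [-3.5, 1.2, 6.3]
```

Contact at the expected height. Releasing, lifting and heading to green.

```bash
python3 -m inch '{"travel":[[0,0,-0.0005],[0,0,-0.0005],[0,0,-0.0005],[0,0,-0.0005],[0,0,-0.0005],[0,0,-0.0005]],"spin":[0,0,0,0,0,0]}' 0|tail -2; python3 -m inch '{"travel":[[0,0,-0.005],[0,0,-0.02],[0,0,-0.045],[0,0,-0.07],[0,0,-0.09],[0,0,-0.1],[0,0,-0.1],[0,0,-0.1]],"spin":[0,0,0,0,0,0,0,0]}'|head -2; python3 look.py wrist w14 blue20 yellow20;python3 plan.py 545.3 -189.5 160 -6.04
```

```text
opening: 0.086
gripper_force: 0.0
t: 28.63
tool_pos: [0.4608, 0.0043, 0.1678]
wrist blue20 0.79 (443, 342) (array([ 288.5, -133.3]), array([17.1,  5. ]), 2.86, np.float64(40.0), 57)
wrist blue20 0.75 (320, 53) (array([574.8,   4.6]), array([70.2, 51.1]), 0.51, np.float64(78.7), 7783)
wrist yellow20 0.92 (320, 199) (array([462.6,   4.6]), array([127.2,  51.2]), 0.12, np.float64(78.7), 9745)
t 28.78 tcp [459.5   4.4 166. ] q1,q6 [-0.1   1.47] travel [0.0855 0.1941 0.0057] spin 0.107 or -3.034 toolx [ 1.  0. -0.] tilt [-0.003  0.    -1.   ] open 0.0932 F [0.3 0.2 0.1]
```

```bash
python3 -m inch '{"travel":[[0.005,0.012,0],[0.017,0.038,0],[0.031,0.07,0],[0.046,0.104,0],[0.06,0.137,0.003],[0.074,0.167,0.006],[0.082,0.187,0.006],[0.085,0.194,0.006],[0.085,0.194,0.006],[0.085,0.194,0.006]],"spin":[0,0.015,0.03,0.045,0.06,0.075,0.09,0.107,0.107,0.107]}' | head -2;python3 look.py wrist w15 green40; python3 plan.py 546 -189.5 42 -6.04
```

```text
t: 29.62
tool_pos: [0.5453, -0.1894, 0.1608]
wrist green40 0.95 (322, 161) (array([ 546.7, -190.4]), array([253.9,  51.1]), -5.97, np.float64(52.6), 15159)
t 29.72 tcp [ 545.4 -188.4  161.4] q1,q6 [-0.42  1.25] travel [0.0008 0.0011 0.1194] spin 0.001 or -3.14 toolx [ 0.99 -0.1  -0.  ] tilt [-0.001  0.001 -1.   ] open 0.0929 F [0.  0.4 1. ]
```

```bash
python3 -m inch '{"travel":[[0,0,0.01],[0.001,0.001,0.035],[0.001,0.001,0.068],[0.001,0.001,0.096],[0.001,0.001,0.112],[0.001,0.001,0.118],[0.001,0.001,0.119],[0.001,0.001,0.119]],"spin":[0,0,0,0,0,0,0,0]}'|head -2; python3 -m inch '{"travel":[[0,0,0],[0,0,0],[0,0,0],[0,0,0],[0,0,0],[0,0,0],[0,0,0],[0,0,0]],"spin":[0,0,0,0,0,0,0,0]}' 1 20; python3 -m inch '{"travel":[[0,0,-0.003],[0,0,-0.012],[0,0,-0.03],[0,0,-0.055],[0,0,-0.08],[0,0,-0.1],[0,0,-0.115],[0,0,-0.128],[0,0,-0.13],[0,0,-0.13]],"spin":[0,0,0,0,0,0,0,0,0,0]}';python3 plan.py 532.2 4.5 170 0.3
```

```text
t: 30.38
tool_pos: [0.547, -0.1902, 0.0432]
t: 31.05
tool_pos: [0.5468, -0.1907, 0.0429]
orientation: [3.137, -0.165, 0.0]
force: [-0.1, 0.2, 1.0]
opening: 0.0507
gripper_force: 20.0
t: 31.88
tool_pos: [0.5473, -0.1909, 0.1739]
orientation: [3.137, -0.165, 0.003]
force: [0.4, 0.6, -2.3]
opening: 0.0512
gripper_force: 20.0
t 31.88 tcp [ 547.3 -190.9  173.9] q1,q6 [-0.42  1.25] travel [-0.0355 -0.1927  0.0037] spin -0.11 or 3.031 toolx [ 0.99 -0.11  0.  ] tilt [ 0.002 -0.001 -1.   ] open 0.0512 F [ 0.4  0.6 -2.3]
```

```bash
python3 -m inch '{"travel":[[-0.002,-0.01,0],[-0.006,-0.033,0],[-0.012,-0.063,0],[-0.018,-0.095,0],[-0.024,-0.127,0],[-0.029,-0.157,0],[-0.033,-0.179,0],[-0.035,-0.19,0],[-0.0355,-0.193,0],[-0.0355,-0.193,0]],"spin":[0,-0.015,-0.03,-0.045,-0.06,-0.075,-0.09,-0.11,-0.11,-0.11]}' | head -2; python3 -m inch '{"travel":[[0,0,0.005],[0,0,0.015],[0,0,0.025],[0,0,0.03],[0,0,0.03],[0,0,0.03]],"spin":[0,0,0,0,0,0]}'; python3 look.py side s16 green40 blue20 yellow20; python3 look.py wrist w16 green40;python3 plan.py 532.2 4.5 124 0.3
```

```text
t: 32.72
tool_pos: [0.5311, 0.0057, 0.1718]
t: 33.22
tool_pos: [0.5312, 0.0046, 0.1418]
orientation: [-3.141, -0.006, 0.003]
force: [0.6, 0.0, -1.2]
opening: 0.0507
gripper_force: 20.0
side green40 0.84 (309, 189) (array([530.9,   4. ]), array([254. ,  63.3]), 0.67, np.float64(150.2), 1299)
side blue20 0.78 (361, 141) (array([ 444.4, -505.3]), array([130.6,  58.7]), 58.15, np.float64(51.1), 294)
side blue20 0.59 (279, 211) (array([603. ,  15.2]), array([128.5,  35.7]), -0.87, np.float64(77.3), 457)
side blue20 0.56 (413, 187) (array([ 283. , -220.5]), array([178.4,  70.4]), -75.24, np.float64(69.3), 831)
side yellow20 0.92 (337, 217) (array([460.9,  15.1]), array([127.2,  43.4]), 5.66, np.float64(77.3), 482)
side yellow20 0.81 (219, 171) (array([ 827.7, -207.3]), array([130.8,  58. ]), 67.84, np.float64(51.5), 441)
side yellow20 0.66 (267, 142) (array([ 745.2, -426.5]), array([128.5,  59.7]), -6.67, np.float64(51.1), 325)
wrist green40 0.67 (65, 154) (array([529.6, 197.8]), array([253.8,  53.4]), 1.75, np.float64(78.5), 17571)
t 33.52 tcp [532.1   5.  143.4] q1,q6 [-0.09  1.48] travel [0.0001 0.0005 0.0194] spin -0.0 or 3.141 toolx [1. 0. 0.] tilt [ 0.001 -0.    -1.   ] open 0.0509 F [ 0.2  0.4 -2.3]
```

View pics/s16.png

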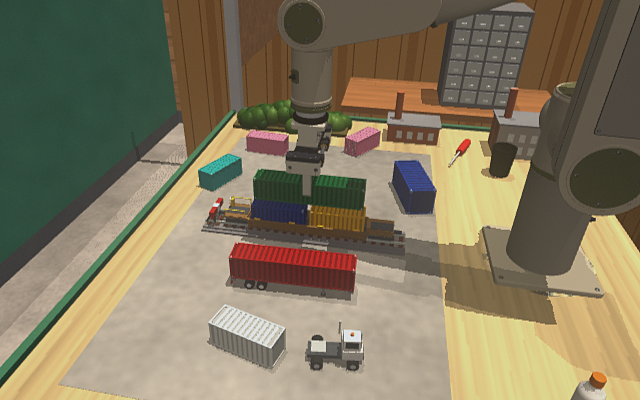

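Green hangs square over blue and yellow (side pixels 309,189). I'll trim +0.8 mm in x and lower.

```bash
python3 -m inch '{"travel":[[0.0008,0,0.002],[0.0008,0,0.006],[0.0008,0,0.011],[0.0008,0,0.0145],[0.0008,0,0.0165],[0.0008,0,0.0175],[0.0008,0,0.0175]],"spin":[0,0,0,0,0,0,0]}'|grep -E "pos|^force"; python3 -m inch '{"travel":[[0,0,0.0005],[0,0,0.0007],[0,0,0.0007]],"spin":[0,0,0]}' |grep -E "pos|^force";python3 -m inch '{"travel":[[0,0,0.0003],[0,0,0.0005],[0,0,0.0005]],"spin":[0,0,0]}' |grep -E "pos|^force"
```

```text
tool_pos: [0.5322, 0.0051, 0.1248]
force: [-0.8, -0.5, -2.4]
tool_pos: [0.5327, 0.005, 0.1248]
force: [-0.3, 0.3, -2.3]
tool_pos: [0.5326, 0.005, 0.1242]
force: [-0.2, -0.5, -1.6]
```

```bash
python3 -m inch '{"travel":[[0,0,0.0005],[0,0,0.0007],[0,0,0.0007]],"spin":[0,0,0]}' |grep -E "pos|^force";python3 -m inch '{"travel":[[0,0,0.0003],[0,0,0.0004],[0,0,0.0004]],"spin":[0,0,0]}' |grep -E "pos|^force"
```

```text
tool_pos: [0.5325, 0.005, 0.1233]
force: [0.0, -0.3, -2.0]
tool_pos: [0.5325, 0.005, 0.123]
force: [-0.6, 0.1, -1.8]
```

```bash
python3 -m inch '{"travel":[[0,0,0.0003],[0,0,0.0004],[0,0,0.0004]],"spin":[0,0,0]}' |grep -E "pos|^force";python3 -m inch '{"travel":[[0,0,0.0003],[0,0,0.0003],[0,0,0.0003]],"spin":[0,0,0]}' |grep -E "pos|^force"
```

```text
tool_pos: [0.5326, 0.005, 0.1229]
force: [-0.8, 0.3, 2.0]
tool_pos: [0.5326, 0.005, 0.1229]
force: [-5.0, -0.4, 6.4]
```

Contact. Releasing and rising clear.

```bash
python3 -m inch '{"travel":[[0,0,-0.0006],[0,0,-0.0006],[0,0,-0.0006],[0,0,-0.0006],[0,0,-0.0006],[0,0,-0.0006]],"spin":[0,0,0,0,0,0]}' 0|tail -2; python3 -m inch '{"travel":[[0,0,-0.005],[0,0,-0.02],[0,0,-0.045],[0,0,-0.07],[0,0,-0.09],[0,0,-0.1],[0,0,-0.1],[0,0,-0.1]],"spin":[0,0,0,0,0,0,0,0]}'|head -2; python3 look.py wrist w17 green40 red40; python3 look.py side s17 green40 red40 blue20 yellow20 white20 tractor
```

```text
opening: 0.0864
gripper_force: 0.0
t: 36.77
tool_pos: [0.5327, 0.005, 0.2229]
wrist green40 0.75 (320, 169) (array([532. ,   5.3]), array([255.3,  51.2]), 0.32, np.float64(132.7), 17701)
wrist red40 0.56 (129, 157) (array([542.7, 198.2]), array([227.3,  53.2]), 1.92, np.float64(78.5), 11888)
side green40 0.88 (308, 196) (array([530.8,   5.7]), array([251.3,  57.3]), 0.13, np.float64(131.3), 1398)
side green40 0.22 (278, 214) (array([602. ,  28.8]), array([125.6,   9.9]), -1.68, np.float64(71.2), 205)
side red40 0.8 (292, 266) (array([528.8, 198. ]), array([253.9,  56.3]), 2.34, np.float64(77.5), 2238)
side blue20 0.88 (278, 215) (array([602.1,  28.6]), array([125.6,   8.2]), -0.55, np.float64(70.8), 209)
side blue20 0.87 (362, 141) (array([ 444.4, -504.8]), array([134.4,  55.3]), 57.61, np.float64(51.1), 293)
side blue20 0.72 (413, 187) (array([ 283.3, -220.2]), array([174.5,  69.8]), -75.41, np.float64(69.3), 825)
side yellow20 0.74 (337, 221) (array([456. ,  26.8]), array([126. ,  39.6]), 17.77, np.float64(70.3), 204)
side yellow20 0.6 (219, 171) (array([ 827.2, -205.5]), array([128.9,  54.4]), 68.28, np.float64(51.4), 433)
side yellow20 0.58 (267, 142) (array([ 744.9, -428.8]), array([132.4,  66.1]), -9.97, np.float64(51.0), 298)
side white20 0.75 (304, 230) (array([549.3,   6.2]), array([440.2,  75.5]), 0.32, np.float64(42.2), 1211)
side white20 0.73 (247, 336) (array([575.5, 371.5]), array([128.6,  53.8]), -14.9, np.float64(51.7), 1712)
side tractor 0.77 (336, 349) (array([390.6, 371.2]), array([30.8, 27.8]), 7.11, np.float64(64.5), 270)
```

View pics/s17.png

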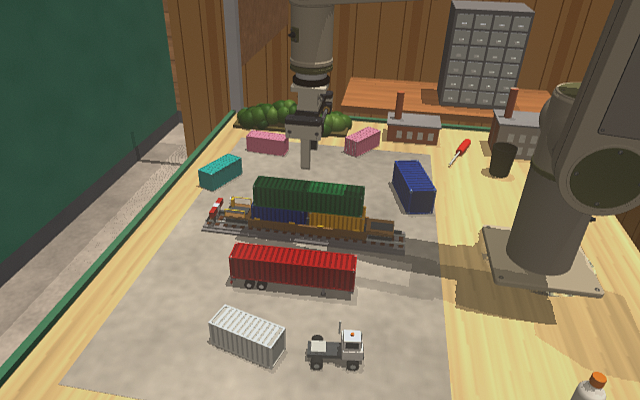

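View pics/w17.png

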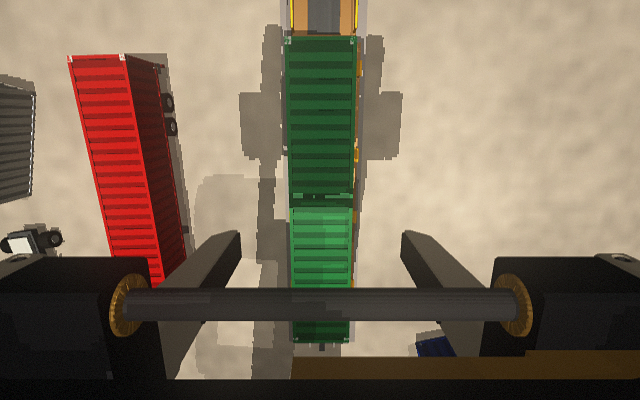

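Green rests flat and square on blue and yellow (side pixels 308,196). Red is on the chassis (292,266), white and the tractor haven't moved, and the gripper is clear.

```bash
python3 -c "
from plant import close_job
print(close_job())"
```

```text
the job is handed in; nothing more can be done
None
```

The job is handed in after about 37 s of the 112 s: red is on the chassis, blue (handbrake end) and yellow are in the well, and green is on top, all within about 2 mm by camera; white and the tractor were not moved.

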